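Find the balance point of a lamp arm and set it on its pivot

TASK

The counterbalanced lamp arm lies on the wooden rack, and a ballast hidden inside it puts its balance point somewhere unknown. Lift it off the rack without letting it tip, find where along its length it balances, and set it gently, red end the same way as it lies (pointing away from the robot), into both forks of the tilting blue yoke so that, let go, it stays there level by itself. Leave the other things on the bench alone.

Things in the scene. Friction and masses are not known exactly. Their poses are not given: they have to be found in the camera images.
- tube_mid (a point): Middle of the white tube, on its axis. The lamp arm is a loose round steel tube, 18 mm in diameter, 320 mm long (-160 to +160 mm along this point's x axis), with a red head (30 mm in diameter, 30 mm long) on its +x end and a black cap (20 mm in diameter, 20 mm long) on its -x end. It may roll about its own axis
- lamp_arm: The whole lamp arm, 0.5 to 0.6 kg; origin and axes as tube_mid. A ballast is stuck fast inside, unseen: the balance point is on the tube's axis, 5 to 80 mm from the middle towards the red head, and must be found by lifting. Held firmly away from that point it twists the grip; held loosely it tips. Grip it across anywhere between the rack's posts
- rack: Wooden rack, fixed, origin under its centre on the bench; base 280 x 70 x 10 mm. Two V posts (14 mm thick, V opening 35 mm wide) at x = -115 and +115 mm hold the tube along the rack's x axis, the tube's axis 60 mm above the bench. Nothing between the posts above the base
- stand: Dark steel stand, fixed, with the blue yoke it carries; origin on the bench under the pivot. Round base 100 mm wide; the pivot (hinge across, along the stand's y axis) is 50 mm above the bench
- yoke_seat (a point): Seat of the blue yoke: midway between its forks, straight over the pivot, on the axis of a seated tube, which lies along this point's x axis, 90 mm above the bench. V forks 12 mm thick at x = -40 and +40 mm, openings 35 mm wide, lips 5 mm above the tube's axis; the 68 mm gap between them is open for fingers down to the crossbar, 35 mm below the seat
- yoke (a joint): Tilt of the yoke in rad: 0 level, positive when its +x end is down, stops at -0.2 and +0.2. A light spring holds the empty yoke level. With the arm seated and let go, each mm by which the balance point lies beyond the seat towards +x tilts it by about +0.01 rad; towards -x, the other way
- tissue_box: dark blue tissue box, 115 x 220 x 70 mm; to be left alone
- phone: black phone lying flat, 150 x 72 x 10 mm; to be left alone
- phone_b: grey phone lying flat, 72 x 145 x 11 mm; to be left alone
- screwdriver: small blue screwdriver, 160 mm long, lying between rack and stand; to be left alone
- glass_bowl: glass bowl, 90 mm wide, 40 mm high; to be left alone
- jar: amber jar, 60 mm wide, 70 mm high; to be left alone
Not all that is in view belongs to the job. Leave any pink or yellow look-alike of the stand alone.

How it is judged:
On the way:
1. the arm is lifted clear of both posts of the rack, held level (within about 6 degrees) (contact force between lamp_arm and rack below 0.05 N and contact force between the fingers and lamp_arm above 1 N and contact force between lamp_arm and stand below 0.05 N and angle between tube_mid's own x axis and vertical between 1.47 and 1.67 rad), for 0.3 s.
At the end, for the whole second after the job is handed in: the lamp arm lies in both forks of the yoke (within 8 mm sideways, 6 mm in height and 0.06 rad), red head towards the yoke's +x, released, at rest, and the yoke stays level within 0.05 rad (value of joint yoke between -0.05 and 0.05 rad and velocity of joint yoke between -0.05 and 0.05 rad/s and y of tube_mid in the frame of yoke_seat between -0.008 and 0.008 m and z of tube_mid in the frame of yoke_seat between -0.006 and 0.006 m and x of tube_mid in the frame of yoke_seat between -0.095 and -0.003 m and angle between the x axis of tube_mid and the x axis of yoke_seat, either way round below 0.06 rad and contact force between lamp_arm and stand above 2 N and linear speed of lamp_arm below 0.02 m/s); the robot touches nothing.
It fails at once if the arm tips by more than 20 degrees (angle between tube_mid's own x axis and vertical below 1.22 rad or angle between tube_mid's own x axis and vertical above 1.92 rad).
It fails at once if the arm falls to the bench (height (world z) of tube_mid below 0.035 m).
It fails at once if the arm is pressed or dropped on the yoke with more than 35 N of contact force (about 25 N straight down) (contact force between lamp_arm and stand above 35 N).
It fails at once if a bystander is moved by more than 30 mm (distance of any of tissue_box, phone, phone_b, screwdriver, glass_bowl, jar from where it was at the start of the episode above 0.03 m).
It also fails if it takes over 72 s, if anything falls off the work surface, if the arm or the gripper's body presses on something with over 40 N, if the wrist force passes 120 N, or if a joint passes its speed limit or range.

ROBOT

A 7-joint arm with a two-finger parallel gripper is mounted at the origin on the work surface. World frame = base frame: x ahead of the robot, y to its left, z up, the work surface at z = 0. Lengths are in m, angles in rad, forces in N, time in s.
With the tool pointing down it reaches from about 0.4 to 0.85 m from the base axis. Payload 4.5 kg.
Tool frame: the origin (TCP) lies on the mounting face of the last link; the fingertips stand 166 mm ahead of it and the grasp point (between the pads) lies 147 mm ahead of it; z points along the fingers, y is the line along which they close (so a half turn about z gives the same grasp; the last joint's range is limited). The gripper opens to 88 mm and grips with 3 to 60 N. Pads are 18 mm wide; open, the fingers measure 123 mm over their backs; the gripper's body (75 mm by 187 mm) begins 45 mm behind the grasp point.
Start: joints at [1.252, 0.689, -0.195, 1.565, 0.157, 0.902, -0.215], TCP at [0.216, -0.587, 0.405] pointing down, gripper open.
Joint ranges: [-3.01, 3.01], [-0.46, 2.08], [-1.47, 1.51], [0.13, 2.56], [-1, 4.14], [0.04, 2.09], [-2.66, 2.66]. Speed limits (rad/s): [2.57, 2.57, 3.14, 3.14, 3.14, 3.14, 3.14].

INTERFACE

Orientations are given as a unit quaternion [x, y, z, w].
In Python, from plant import r, snapshot gives the robot as it stands. The module is installed in compiled form; this text tells all that it offers.
- The arm moves only by the tool move_arm, never from a script. Its argument "rows" is a list of rows, each a list of 5 numbers: the shift along the tool's x, y, z in m, then the turn about the tool's z in rad, then the finger opening in m, from 0 to 0.0881. In form: [[dx, dy, dz, spin, claw], ...]. A call has 1 to 10 rows; each row shifts and turns the commanded pose from where the row before left it, along the tool's axes as they then stand; what a row does not reach is not made up. A row lasts 1/12 s, in which the tool goes at most 41.7 mm and 7.16 degrees, less where a joint would pass 70% of its speed; a pose out of reach is approached as far as the arm can. A call with a gripper value outside its range is refused whole. The fingers move at their own pace and stop on an object; "newtons" is the grip in N (left out, the last holds). Time passes only in rows, so rows that do not move let the fingers close. It gives the time, the measured TCP pose, the force, the opening and the grip force at its end, in the units of the state.
- r.get_state(): the state, without advancing time (a new reading comes with each control period).
- snapshot(name): name is "scene" or "side" or "wrist"; returns a dict with "color" (420x560x3 uint8, red, green, blue), "depth" (420x560 float32, m along the optical axis (not along the pixel's ray), 0 where there is no reading), "mtx" (3x3 intrinsics, pixels), "eye" and "orientation" of the camera in the world. Camera axes: x right, y up, looking along -z (the intrinsics and any distortion apply to the point x, -y, -z); pixel columns grow to the right and rows downward; lengths in m; the calibration is good to about 2 mm. A picture is of the moment at which its call begins.
- r.finish_job(): hands the job in; it is judged then, once.
The state is a dict: "clock": time; "q": joint angles; "qd": joint speeds; "joint_torque": joint torques, N m; "tool_pos": TCP position; "eef_rot": TCP orientation; "contact_force": force on the tool from outside, world axes, zero at the start; "moment": the same for the moment, N m; "opening": opening from 0.0 (shut) to 1.0 (fully open); "finger_force": force on a finger pad.
Only numpy, scipy, OpenCV 4.12 (cv2) and the standard library are available. Lean on these libraries where they do the work, as an engineer would, in place of code of your own. Each camera call takes 0.05 s, during which the arm holds its last target. There are 200 camera calls.

## Working session

There is one attempt and no reset: what is moved stays moved. The work goes in short steps, Python scripts to look and compute and a tool call to move; the robot and the scene stay as the last step left them, time stands still between calls to the robot, and variables do not carry over. Pictures are saved under pics/ and viewed, at most 10 in all, crops included, and the job is handed in when it is done.

Besides the shell and the picture viewer there is one more tool, called after "Call:" as name(argument=value, ...) on one line, values as JSON. move_arm: Moves the arm, as the interface text tells. Its arguments: {"type":"object","properties":{"rows":{"type":"array"},"newtons":{"type":"number"}},"required":["rows"]}

```bash
mkdir -p pics
python3 - <<'E'
from plant import r, snapshot
import cv2,numpy as np
s=r.get_state();print({k:np.round(v,3).tolist() for k,v in s.items()})
for n in ["scene","side"]:
    d=snapshot(n);np.savez(f"{n}0.npz",**d)
    cv2.imwrite(f"pics/{n}0.png",d["color"][:,:,::-1]);print(n,np.round(d["eye"],3),np.round(d["orientation"],3),d["mtx"].tolist(),d.keys())
E
```

```text
{'clock': 0.0, 'q': [1.252, 0.69, -0.195, 1.566, 0.157, 0.903, -0.215], 'qd': [0.0, -0.0, 0.001, 0.003, 0.001, -0.002, 0.001], 'joint_torque': [0.001, -52.756, -1.267, -15.343, -0.053, 0.006, 0.0], 'tool_pos': [0.216, -0.586, 0.404], 'eef_rot': [0.984, 0.176, -0.0, -0.001], 'contact_force': [-0.124, 0.017, 0.241], 'moment': [0.001, 0.033, 0.066], 'finger_force': 0.0, 'opening': 1.0}
scene [1.177 0.975 0.887] [0.125 0.447 0.849 0.254] [[429.77565459719364, 0.0, 285.44922187505813], [0.0, 429.77565459719364, 209.33316254278446], [0.0, 0.0, 1.0]] dict_keys(['color', 'depth', 'mtx', 'eye', 'orientation'])
side [0.032 0.704 0.693] [-0.145  0.446  0.843 -0.264] [[396.15072374178743, 0.0, 277.6653487556596], [0.0, 396.15072374178743, 208.97059838401907], [0.0, 0.0, 1.0]] dict_keys(['color', 'depth', 'mtx', 'eye', 'orientation'])
```

View pics/scene0.png

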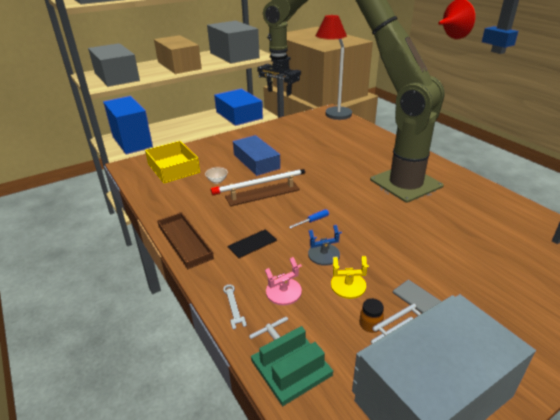

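View pics/side0.png

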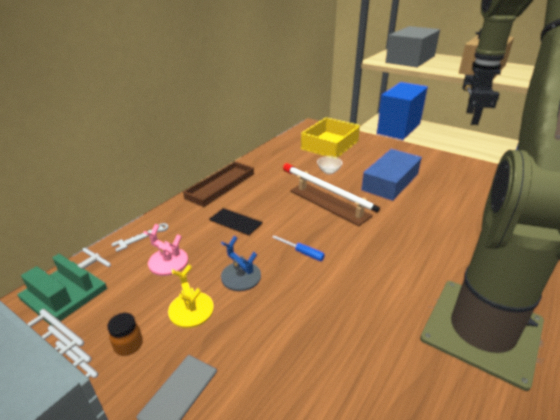

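The scene shows the lamp arm at about (215,190), the red end, to (303,172), the black end. There are three stand candidates: blue on dark grey at (325,245), pink at (284,285) and yellow at (349,280). The description asks for the blue yoke on a dark steel stand, so (325,245), which is (240,265) in the side view. I'll measure it and confirm it in a crop.

```bash
cat > h.py <<'E'
import numpy as np, cv2
from scipy.spatial.transform import Rotation as R
def cloud(d):
    h,w=d["depth"].shape; u,v=np.meshgrid(np.arange(w),np.arange(h)); K=d["mtx"]; z=d["depth"]
    p=np.stack([(u-K[0,2])/K[0,0]*z,-(v-K[1,2])/K[1,1]*z,-z],-1)
    return p@R.from_quat(d["orientation"]).as_matrix().T+d["eye"]
def ray(d,uv,z):
    K=d["mtx"];c=np.array([(uv[0]-K[0,2])/K[0,0],-(uv[1]-K[1,2])/K[1,1],-1]);c=R.from_quat(d["orientation"]).as_matrix()@c
    return d["eye"]+c*(z-d["eye"][2])/c[2]
def proj(d,p):
    c=(np.asarray(p)-d["eye"])@R.from_quat(d["orientation"]).as_matrix();K=d["mtx"]
    return np.array([K[0,2]-K[0,0]*c[...,0]/c[...,2],K[1,2]+K[1,1]*c[...,1]/c[...,2]]).T
def mask(d,lo,hi,box):
    m=cv2.inRange(cv2.cvtColor(d["color"],cv2.COLOR_RGB2HSV),np.array(lo),np.array(hi))>0
    b=np.zeros_like(m);b[box[1]:box[3],box[0]:box[2]]=1
    return m&b
E
python3 - <<'E'
from h import *
B={"scene":dict(t=(205,165,310,200),y=(300,222,350,268)),"side":dict(t=(275,160,385,215),y=(215,235,268,292))}
ims=[]
for n in B:
    d=dict(np.load(n+"0.npz"));P=cloud(d);b=B[n]
    for nm,lo,hi,k in [("white",(0,0,170),(180,60,255),"t"),("red",(0,150,120),(6,255,255),"t"),("blue",(100,130,40),(125,255,255),"y"),("dark",(0,0,30),(180,100,110),"y"),("black",(0,0,0),(180,255,50),"t")]:
        m=mask(d,lo,hi,b[k]);v,u=np.nonzero(m);p=P[m]
        if len(p)<3: print(n,nm,len(p));continue
        print(n,nm,len(p),"uv",u.mean().round(1),v.mean().round(1),"med",np.median(p,0).round(4),"lo",np.percentile(p,3,0).round(3),"hi",np.percentile(p,97,0).round(3))
        if nm=="white":
            c=np.median(p,0);q=p[np.linalg.norm(p-c,axis=1)<.2];w=np.linalg.svd(q-q.mean(0),full_matrices=False)[2][0];print("  axis",w.round(3),np.ptp((q-c)@w).round(3))
        if nm=="blue":
            for pt,uv in zip(p[::6],np.c_[u,v][::6]): print("   ",uv,pt.round(3))
    x0,y0,x1,y1=b["y"]; ims.append(cv2.resize(d["color"][y0-8:y0+52,x0-10:x0+60,::-1],(398,341),interpolation=cv2.INTER_CUBIC))
cv2.imwrite("pics/yoke.png",np.hstack(ims))
E
```

```text
scene white 508 uv 245.1 178.2 med [ 0.5812 -0.2654  0.0602] lo [ 0.365 -0.469 -0.003] hi [ 0.658 -0.215  0.069]
  axis [-0.686  0.712  0.151] 0.346
scene red 56 uv 214.9 189.9 med [ 0.6876 -0.2713  0.0669] lo [ 0.673 -0.286  0.055] hi [ 0.701 -0.261  0.073]
scene blue 175 uv 323.9 238.6 med [0.5324 0.1683 0.0566] lo [0.487 0.147 0.047] hi [0.575 0.186 0.091]
    [334 226] [0.49  0.163 0.092]
    [334 228] [0.488 0.163 0.083]
    [336 230] [0.489 0.173 0.082]
    [337 231] [0.488 0.177 0.08 ]
    [337 232] [0.491 0.181 0.08 ]
    [336 233] [0.497 0.184 0.081]
    [335 234] [0.496 0.178 0.072]
    [312 235] [0.566 0.154 0.084]
    [312 236] [0.564 0.152 0.078]
    [312 237] [0.567 0.156 0.079]
    [312 238] [0.575 0.167 0.085]
    [337 238] [0.492 0.184 0.06 ]
    [332 239] [0.502 0.173 0.053]
    [311 240] [0.574 0.16  0.073]
    [324 240] [0.526 0.163 0.053]
    [330 240] [0.512 0.175 0.055]
    [336 240] [0.497 0.185 0.054]
    [321 241] [0.537 0.162 0.053]
    [327 241] [0.523 0.174 0.055]
    [333 241] [0.507 0.183 0.054]
    [313 242] [0.569 0.165 0.066]
    [319 242] [0.546 0.1
[... 1829 characters left out ...]
.175 0.051]
    [245 264] [0.497 0.183 0.07 ]
    [251 264] [0.484 0.178 0.073]
    [244 265] [0.508 0.175 0.055]
    [250 265] [0.487 0.178 0.069]
    [244 266] [0.506 0.177 0.055]
    [250 266] [0.485 0.18  0.067]
    [245 267] [0.496 0.185 0.063]
    [251 267] [0.483 0.179 0.065]
    [247 268] [0.489 0.187 0.065]
    [244 269] [0.503 0.182 0.05 ]
    [250 269] [0.486 0.18  0.058]
    [248 270] [0.487 0.186 0.059]
    [247 271] [0.491 0.185 0.053]
    [248 272] [0.488 0.185 0.051]
side dark 300 uv 241.1 273.8 med [0.5193 0.1759 0.0132] lo [0.48  0.138 0.003] hi [0.569 0.216 0.087]
side black 16 uv 375.2 208.5 med [ 0.3432 -0.2089  0.0652] lo [ 0.339 -0.214  0.059] hi [ 0.35  -0.206  0.071]
```

View pics/yoke.png

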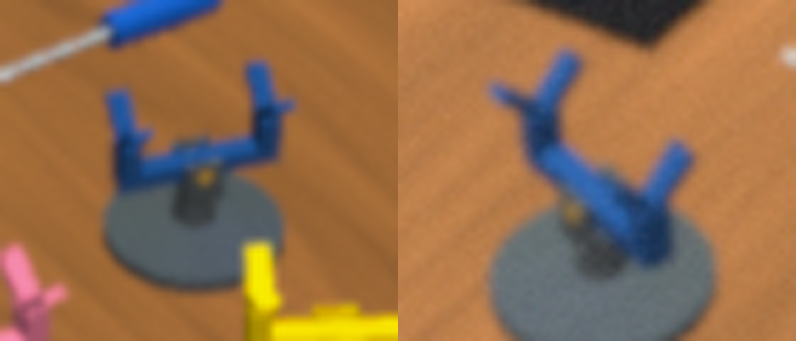

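The crop confirms the target: a blue yoke on a dark grey round base, with its forks at about (125,130) and (265,110) in the left half. Pink and yellow are the look-alikes. In the world frame, the lamp arm's middle is near (0.514,-0.240) with yaw about -0.18. The seat is near (0.527,0.169). Next I'll hover over the arm.

Call:
move_arm(rows=[[0,0,0,0.107,0.088],[0,0,0,0.107,0.088],[0,0,0,0.107,0.088],[0,0,0,0.107,0.088],[0,0,0,0.107,0.088],[0.021,-0.03,0,0,0.088],[0.021,-0.03,0,0,0.088],[0.021,-0.03,0,0,0.088],[0.021,-0.03,0,0,0.088],[0.021,-0.03,0,0,0.088]], newtons=20)

```text
clock: 0.93
tool_pos: [0.3473, -0.4565, 0.4044]
eef_rot: [0.996, -0.091, -0.0, -0.0]
contact_force: [0.7, 0.5, 0.0]
opening: 0.996
finger_force: 0.0
```

Call:
move_arm(rows=[[0.021,-0.03,0,0,0.088],[0.021,-0.03,0,0,0.088],[0.021,-0.03,0,0,0.088],[0.021,-0.03,0,0,0.088],[0.021,-0.03,0,0,0.088],[0.021,-0.03,0,0,0.088],[0.021,-0.03,0,0,0.088],[0.021,-0.03,0,0,0.088],[0,0,0,0,0.088],[0,0,0,0,0.088]])

```text
clock: 1.77
tool_pos: [0.5567, -0.2495, 0.4041]
eef_rot: [0.996, -0.088, -0.0, -0.001]
contact_force: [-0.4, -1.0, -0.2]
opening: 0.996
finger_force: 0.0
```

```bash
cat > plan.py <<'E'
from plant import r, snapshot
from h import *
def pose():
    s=r.get_state();M=R.from_quat(s["eef_rot"]).as_matrix();return s,M,np.arctan2(M[1,0],M[0,0])
def st():
    s,M,a=pose();print("t",round(s["clock"],2),"tcp",s["tool_pos"].round(4) if hasattr(s["tool_pos"],"round") else np.round(s["tool_pos"],4),"a",round(a,4),"zaxis",M[:,2].round(4),"F",np.round(s["contact_force"],2),"M",np.round(s["moment"],3),"op",round(s["opening"],3),"ff",round(s["finger_force"],2))
def go(x,y,z,a_t):
    s,M,a=pose();d=np.array([x,y,z])-s["tool_pos"]
    c,s_=np.cos(a_t),np.sin(a_t);Mt=np.array([[c,s_,0],[s_,-c,0],[0,0,-1]])
    print("spin",round(a-a_t,4),"tool shift after spin",(Mt.T@d).round(4))
E
python3 - <<'E'
from plan import *
st()
d=snapshot("wrist");np.savez("w1.npz",**d);cv2.imwrite("pics/w1.png",d["color"][:,:,::-1]);print(d["eye"])
E
```

```text
t 1.77 tcp [ 0.5567 -0.2495  0.4041] a -0.1765 zaxis [-0.      0.0017 -1.    ] F [-0.4  -1.01 -0.16] M [0.015 0.04  0.041] op 0.996 ff 0.0
[ 0.63782495 -0.26314422  0.38322498]
```

View pics/w1.png

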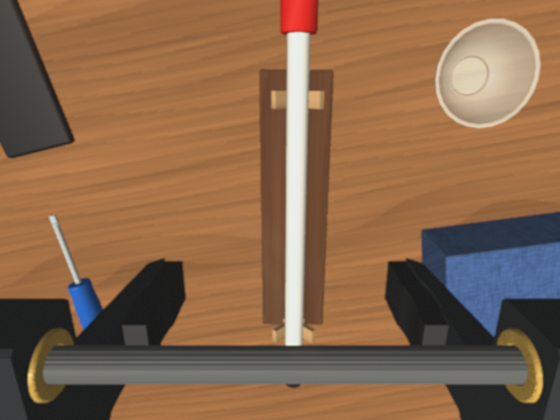

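The wrist view shows the white tube along column ~296, with the red/white boundary at row ~32. The bowl (490,75) and the tissue box (corner 425,232) are to the right, so I'll compute the axis and clearances.

Run:
```python
from plan import *
d=dict(np.load("w1.npz"))
m=mask(d,(0,0,150),(180,50,255),(275,34,325,330));pts=[]
for v in range(50,330,5):
    u=np.nonzero(m[v])[0]
    if 10<len(u)<30: pts.append(ray(d,(u.mean(),v),.06))
pts=np.array(pts);c=pts.mean(0);w=np.linalg.svd(pts-c)[2][0];w*=np.sign(w[0]);yaw=np.arctan2(w[1],w[0])
rm=mask(d,(0,150,120),(8,255,255),(270,0,330,60));vv,uu=np.nonzero(rm);vb=vv[abs(uu-298)<6].max()+.5
e=ray(d,(298,vb),.0655);t=(e-c)@w;e160=c+w*t; mid=e160-.16*w
print("yaw",yaw,"mid",mid,"head edge",e160,"resid",np.std((pts-c)@np.array([-w[1],w[0],0])))
P=cloud(d);n=np.array([-w[1],w[0],0])
for nm,lo,hi,b in [("box",(100,80,20),(125,255,255),(400,200,560,300)),("sd",(100,80,20),(125,255,255),(50,270,120,320))]:
    q=P[mask(d,lo,hi,b)];q=q[(q[:,2]>.005)];print(nm,"lateral",np.percentile((q-mid)@n,[2,98]).round(3),"along",np.percentile((q-mid)@w,[2,98]).round(3),"z",np.percentile(q[:,2],[2,98]).round(3))
for k in (40,):
    g=mid+k/1000*w; print(k,g); go(g[0],g[1],.404,yaw)
```

```text
yaw -0.18325821271863202 mid [ 0.51550347 -0.25013875  0.06      ] head edge [ 0.6728243  -0.27929622  0.06      ] resid 0.00018392218425357452
box lateral [-0.256 -0.138] along [-0.07  -0.008] z [0.01  0.071]
sd lateral [0.07  0.243] along [-0.129  0.051] z [0.01  0.277]
40 [ 0.55483368 -0.25742812  0.06      ]
spin 0.0028 tool shift after spin [0.0006 0.0056 0.0001]
```

Call:
move_arm(rows=[[0,0.003,0.01,0.003,0.088],[0,0.003,0.02,0,0.088],[0,0,0.03,0,0.088],[0,0,0.03,0,0.088],[0,0,0.03,0,0.088],[0,0,0.03,0,0.088],[0,0,0.027,0,0.088],[0,0,0.02,0,0.088],[0,0,0,0,0.088],[0,0,0,0,0.088]])

```text
clock: 2.65
tool_pos: [0.5525, -0.2598, 0.2067]
eef_rot: [0.996, -0.094, -0.002, 0.0]
contact_force: [0.9, -0.1, 1.2]
opening: 0.993
finger_force: 0.0
```

```bash
cat >> plan.py <<'E'
def wrench(n=6,save=None):
    F=[];M=[]
    for i in range(n):
        d=snapshot("wrist");s=r.get_state();F.append(s["contact_force"]);M.append(s["moment"])
    if save: np.savez(save,**d)
    F=np.array(F);M=np.array(M);_,T,_=pose()
    print("F",F.mean(0).round(3),F.std(0).round(3),"M",M.mean(0).round(4),M.std(0).round(4),"M tool",(M.mean(0)@T).round(4));return d
E
python3 - <<'E'
from plan import *
st();wrench(8)
E
```

```text
t 2.65 tcp [ 0.5525 -0.2598  0.2067] a -0.1878 zaxis [-3.2e-03  1.0e-04 -1.0e+00] F [ 0.93 -0.08  1.16] M [ 0.038  0.012 -0.028] op 0.993 ff 0.0
F [ 0.121 -0.01   0.192] [0.475 0.341 0.353] M [ 0.0247  0.0063 -0.0115] [0.0273 0.0245 0.024 ] M tool [ 0.0231 -0.0107  0.0116]
```

Call:
move_arm(rows=[[0,0,0,0,0.01],[0,0,0,0,0.01],[0,0,0,0,0.01],[0,0,0,0,0.01],[0,0,0,0,0.01],[0,0,0,0,0.01],[0,0,0,0,0.01],[0,0,0,0,0.01],[0,0,0,0,0.01],[0,0,0,0,0.01]], newtons=45)

```text
clock: 3.88
tool_pos: [0.554, -0.2583, 0.2077]
eef_rot: [0.996, -0.092, 0.0, 0.0]
contact_force: [-0.3, 0.2, 1.2]
opening: 0.265
finger_force: 0.0
```

Call:
move_arm(rows=[[0,0,-0.001,0,0.01],[0,0,-0.001,0,0.01],[0,0,-0.001,0,0.01],[0,0,-0.001,0,0.01],[0,0,-0.001,0,0.01],[0,0,-0.001,0,0.01],[0,0,0,0,0.01],[0,0,0,0,0.01]])

```text
clock: 4.55
tool_pos: [0.554, -0.2583, 0.2137]
eef_rot: [0.996, -0.092, 0.0, 0.0]
contact_force: [-0.1, -0.0, -4.8]
opening: 0.181
finger_force: 45.1
```

Run:
```python
from plan import *
st();d=wrench(16,"w2.npz");st();d=snapshot("side");np.savez("side2.npz",**d)
cv2.imwrite("pics/side2.png",cv2.resize(d["color"][130:270,250:420,::-1],(680,560),interpolation=cv2.INTER_CUBIC))
```

```text
t 4.55 tcp [ 0.554  -0.2583  0.2137] a -0.1852 zaxis [ 0. -0. -1.] F [-0.08 -0.04 -4.83] M [0.01  0.08  0.008] op 0.181 ff 45.09
F [ 0.062  0.075 -5.345] [0.364 0.47  0.643] M [ 0.06    0.0636 -0.0147] [0.0285 0.0215 0.0308] M tool [ 0.0472 -0.0735  0.0147]
t 5.35 tcp [ 0.554  -0.2583  0.2137] a -0.1852 zaxis [ 1.e-04 -1.e-04 -1.e+00] F [-0.2   0.05 -5.33] M [0.063 0.064 0.022] op 0.184 ff 45.09
```

View pics/side2.png

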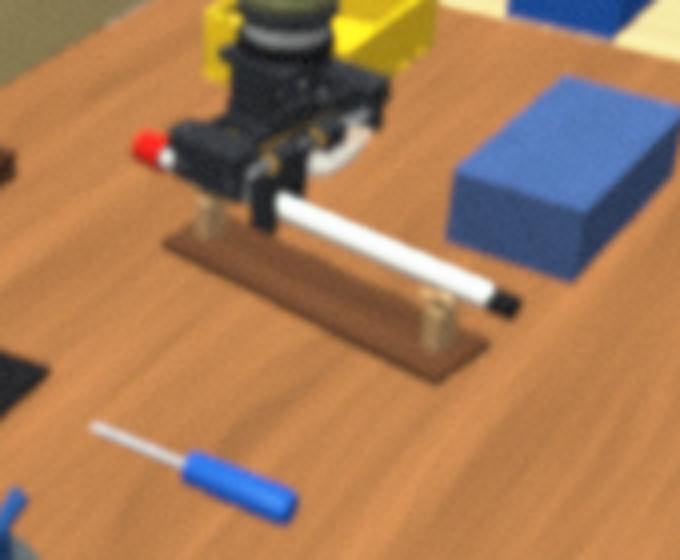

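The arm is up and level to the eye (red end at (150,150), cap at (505,300), both clear of the posts). F=5.35 N, so it carries its full weight. The moment puts the balance point ~12–14 mm ahead of the grip, about +53 mm. I'll lift higher and recheck the moment and tilt.

Call:
move_arm(rows=[[0,0,-0.004,0,0.01],[0,0,-0.008,0,0.01],[0,0,-0.012,0,0.01],[0,0,-0.016,0,0.01],[0,0,-0.02,0,0.01],[0,0,-0.02,0,0.01],[0,0,-0.018,0,0.01],[0,0,-0.012,0,0.01],[0,0,-0.006,0,0.01],[0,0,-0.004,0,0.01]])

```text
clock: 6.23
tool_pos: [0.554, -0.2583, 0.335]
eef_rot: [0.996, -0.092, 0.001, 0.0]
contact_force: [0.0, 0.5, -6.3]
opening: 0.185
finger_force: 45.1
```

```bash
cat >> plan.py <<'E'
def tube(name,zmin=.08):
    d=snapshot(name);P=cloud(d);s,T,_=pose();g=s["tool_pos"]+.1475*T[:,2]
    hsv=cv2.cvtColor(d["color"],cv2.COLOR_RGB2HSV)
    q=(P-g)@T
    near=(abs(q[...,1])<.03)&(abs(q[...,2])<.05)&(abs(q[...,0])<.25)&(d["depth"]>0)
    for nm,m in [("white",(hsv[...,1]<60)&(hsv[...,2]>130)),("red",((hsv[...,0]<7)&(hsv[...,1]>150)&(hsv[...,2]>100)))]:
        p=q[m&near]
        if len(p)<10: print(name,nm,len(p));continue
        out=f"{name} {nm} n{len(p)} x {np.percentile(p[:,0],[1,50,99]).round(4)} y/z med {np.median(p[:,1:],0).round(4)}"
        if nm=="white":
            f=np.polyfit(p[:,0],p[:,1:],1);f2=f
            k=abs(p[:,1:]-p[:,:1]*f[0]-f[1]).max(1)<.008;f=np.polyfit(p[k,0],p[k,1:],1)
            out+=f" slope y {f[0][0]:.4f} z(down) {f[0][1]:.4f}"
        print(out)
E
python3 - <<'E'
from plan import *
st();d=wrench(16,"w3.npz");tube("scene");tube("side");tube("wrist")
E
```

```text
t 6.23 tcp [ 0.554  -0.2583  0.335 ] a -0.1852 zaxis [ 1.4e-03 -6.0e-04 -1.0e+00] F [ 0.02  0.54 -6.29] M [0.074 0.04  0.05 ] op 0.185 ff 45.09
F [-0.006 -0.195 -5.374] [0.469 0.442 0.477] M [0.0703 0.0874 0.0055] [0.0282 0.0262 0.028 ] M tool [ 0.0531 -0.0988 -0.0055]
scene white n323 x [-0.1996 -0.0623  0.1143] y/z med [-0.0087 -0.0025] slope y -0.0029 z(down) 0.0190
scene red n64 x [0.1201 0.1346 0.1479] y/z med [-0.0136 -0.0034]
side white n441 x [-0.2005 -0.0982  0.1149] y/z med [-0.0081 -0.0057] slope y -0.0087 z(down) 0.0363
side red n62 x [0.119  0.1328 0.1475] y/z med [-0.0134 -0.0057]
wrist white n18729 x [-0.0477  0.0531  0.1041] y/z med [-0.001  -0.0051] slope y -0.0015 z(down) 0.0198
wrist red 0
```

Call:
move_arm(rows=[[-0.003,-0.006,0,0,0.01],[-0.007,-0.013,0,0,0.01],[-0.01,-0.019,0,0,0.01],[-0.012,-0.022,0,0,0.01],[-0.012,-0.022,0,0,0.01],[-0.012,-0.022,0,0,0.01],[-0.012,-0.022,0,0,0.01],[-0.012,-0.022,0,0,0.01],[-0.012,-0.022,0,0,0.01],[-0.012,-0.022,0,0,0.01]])

```text
clock: 8.02
tool_pos: [0.4866, -0.0489, 0.3341]
eef_rot: [0.996, -0.092, 0.0, -0.0]
contact_force: [1.6, 0.3, -4.9]
opening: 0.184
finger_force: 45.1
```

Call:
move_arm(rows=[[-0.012,-0.022,0,0,0.01],[-0.012,-0.022,0,0,0.01],[-0.012,-0.022,0,0,0.01],[-0.012,-0.022,0,0,0.01],[-0.01,-0.019,0,0,0.01],[-0.01,-0.018,0,0,0.01],[-0.006,-0.01,0,0,0.01],[-0.003,-0.005,0,0,0.01],[0,0,0,0,0.01],[0,0,0,0,0.01]])

```text
clock: 8.85
tool_pos: [0.4374, 0.1011, 0.3339]
eef_rot: [0.996, -0.092, 0.0, 0.0]
contact_force: [0.4, -0.9, -4.9]
opening: 0.181
finger_force: 45.1
```

Run:
```python
from plan import *
st();d=wrench(12,"w4.npz");cv2.imwrite("pics/w4.png",d["color"][:,:,::-1]);tube("wrist");tube("side")
```

```text
t 8.85 tcp [0.4374 0.1011 0.3339] a -0.1853 zaxis [ 9.e-04 -3.e-04 -1.e+00] F [ 0.44 -0.85 -4.86] M [ 0.014  0.027 -0.001] op 0.181 ff 45.08
F [ 0.076 -0.018 -5.311] [0.458 0.466 0.44 ] M [ 0.0422  0.0817 -0.003 ] [0.0226 0.0323 0.0238] M tool [ 0.0264 -0.0881  0.003 ]
wrist white n18787 x [-0.0475  0.0531  0.104 ] y/z med [-0.0009 -0.0052] slope y -0.0017 z(down) 0.0195
wrist red 0
side white n750 x [-0.2007 -0.1107  0.0298] y/z med [-0.0071 -0.0081] slope y -0.0040 z(down) 0.0186
side red n43 x [0.133  0.1408 0.1484] y/z med [-0.0129 -0.0075]
```

View pics/w4.png

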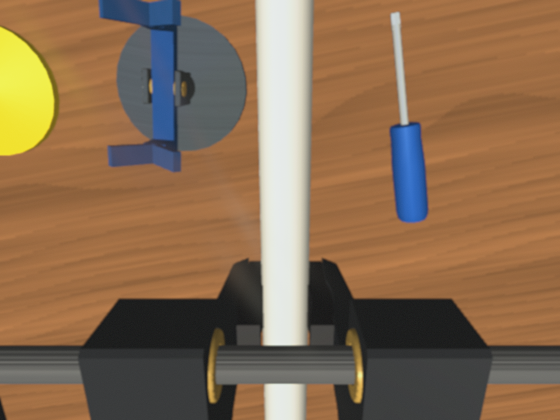

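The wrist view shows the blue crossbar along column ~165 (rows 25–145), the dark base disc centred near (183,83), the forks at rows ~10 and ~155, and yellow at far left. I'll locate the seat from the disc, crossbar and forks.

```bash
cat > yoke.py <<'E'
from plan import *
def find(fn):
    d=dict(np.load(fn));P=cloud(d)
    b=mask(d,(100,110,30),(125,255,255),(90,0,230,190));p=P[b];p=p[p[:,2]>.03]
    cb=p[(p[:,2]>.048)&(p[:,2]<.062)]
    # crossbar top pixels
    c=cb.mean(0);w=np.linalg.svd((cb-c)[:,:2],full_matrices=False)[2][0];w*=np.sign(w[0]);n=np.array([-w[1],w[0]])
    print("crossbar mean",c.round(4),"yaw",np.arctan2(w[1],w[0]).round(4),"lat ext",np.percentile((cb-c)[:,:2]@n,[2,98]).round(4),"z",np.median(cb[:,2]).round(4))
    for s in (1,-1):
        f=p[((p[:,:2]-c[:2])@w*s>.03)&(p[:,2]>.068)];t=f[f[:,2]>.085]
        for nm,q in (("fork",f),("tips",t)):
            if len(q): print(s,nm,len(q),"lat",np.percentile((q[:,:2]-c[:2])@n,[1,99]).round(4),"along",np.percentile((q[:,:2]-c[:2])@w,[2,98]).round(4),"z",np.percentile(q[:,2],[2,98]).round(3))
    g=(P[...,2]>.003)&(P[...,2]<.02)&(cv2.cvtColor(d["color"],cv2.COLOR_RGB2HSV)[...,1]<110)
    g[:, :100]=0; g[:,255:]=0; g[180:]=0; g[:12]=0
    q=P[g];print("disc z",np.median(q[:,2]).round(4),len(q))
    cs=max(cv2.findContours(g.astype(np.uint8),cv2.RETR_EXTERNAL,cv2.CHAIN_APPROX_NONE)[0],key=cv2.contourArea)[:,0]
    h=cv2.convexHull(cs)[:,0];pts=np.array([ray(d,u,np.median(q[:,2]))[:2] for u in h])
    from scipy.optimize import least_squares
    s=least_squares(lambda x:np.hypot(*(pts-x[:2]).T)-x[2],[c[0],c[1],.05],loss="soft_l1",f_scale=.001);print("disc",s.x.round(4),"rms",np.sqrt((s.fun**2).mean()).round(5),len(pts))
E
python3 -c "
from yoke import *
find('w4.npz')"
```

```text
crossbar mean [0.5313 0.1651 0.054 ] yaw -0.2773 lat ext [-0.0064  0.0073] z 0.0541
1 fork 1730 lat [-0.0201  0.0202] along [0.0323 0.0434] z [0.076 0.094]
1 tips 1024 lat [-0.0202  0.0208] along [0.0324 0.0434] z [0.085 0.095]
-1 fork 296 lat [-0.0197  0.0196] along [-0.0462 -0.0359] z [0.077 0.095]
-1 tips 175 lat [-0.0198  0.0196] along [-0.0462 -0.0359] z [0.085 0.095]
disc z 0.0091 9568
disc [0.5295 0.1652 0.0491] rms 0.00139 26
```

Run:
```python
from plan import *
d=dict(np.load("scene0.npz"));P=cloud(d)
S=np.array([.530,.1654]);w=np.array([np.cos(.277),-np.sin(.277)]);n=np.array([w[1]*-1,w[0]])
for nm,lo,hi,b in [("pink",(160,60,100),(178,255,255),(260,255,310,305)),("yellow",(22,150,100),(35,255,255),(325,250,375,300)),("jar",(5,100,20),(15,255,160),(358,298,385,330))]:
    p=P[mask(d,lo,hi,b)];p=p[p[:,2]>.015];q=p[:,:2]-S;print(nm,"along",np.percentile(q@w,[2,98]).round(3),"lat",np.percentile(q@n,[2,98]).round(3),"z",np.percentile(p[:,2],[2,98]).round(3))
go(.5151,.1696,.300,-.279)
```

```text
pink along [0.123 0.371] lat [0.093 0.827] z [0.018 0.76 ]
yellow along [-0.063  0.029] lat [0.126 0.182] z [0.019 0.095]
jar along [-0.042  0.013] lat [0.272 0.327] z [0.016 0.07 ]
spin 0.0938 tool shift after spin [ 0.056  -0.0871  0.0337]
```

Call:
move_arm(rows=[[0,0,0,0.025,0.01],[0,0,0,0.045,0.01],[0,0,0,0.024,0.01],[0.004,-0.006,0.002,0,0.01],[0.01,-0.015,0.006,0,0.01],[0.014,-0.022,0.009,0,0.01],[0.014,-0.022,0.009,0,0.01],[0.01,-0.015,0.006,0,0.01],[0.004,-0.007,0.002,0,0.01],[0,0,0,0,0.01]])

```text
clock: 10.38
tool_pos: [0.516, 0.1714, 0.2989]
eef_rot: [0.99, -0.138, 0.0, -0.001]
contact_force: [-0.3, 0.4, -5.5]
opening: 0.184
finger_force: 45.1
```

Run:
```python
from plan import *
d=wrench(10);st();tube("wrist");go(.5151,.1696,.242,-.279)
```

```text
F [-0.096 -0.315 -5.248] [0.473 0.531 0.475] M [ 0.0471  0.0788 -0.    ] [0.0361 0.0353 0.0243] M tool [ 0.0235 -0.0887  0.    ]
t 10.88 tcp [0.5149 0.1692 0.3   ] a -0.2796 zaxis [ 1.e-04 -0.e+00 -1.e+00] F [ 0.48 -0.97 -5.95] M [0.069 0.074 0.017] op 0.182 ff 45.08
wrist white n18711 x [-0.0479  0.0529  0.1039] y/z med [-0.0009 -0.0052] slope y -0.0015 z(down) 0.0196
wrist red 0
spin -0.0005 tool shift after spin [ 0.0001 -0.0003  0.0579]
```

Call:
move_arm(rows=[[0,0,0.004,0,0.01],[0,0,0.008,0,0.01],[0,0,0.012,0,0.01],[0,0,0.012,0,0.01],[0,0,0.01,0,0.01],[0,0,0.006,0,0.01],[0,0,0.003,0,0.01],[0,0,0.002,0,0.01],[0,0,0.001,0,0.01],[0,0,0,0,0.01]])

```text
clock: 11.77
tool_pos: [0.5152, 0.1695, 0.2418]
eef_rot: [0.99, -0.139, 0.0, -0.0]
contact_force: [0.4, 0.1, -6.1]
opening: 0.177
finger_force: 45.1
```

Call:
move_arm(rows=[[0,0,0.001,0,0.01],[0,0,0.001,0,0.01],[0,0,0,0,0.01]])

```text
clock: 12.02
tool_pos: [0.5151, 0.1695, 0.2399]
eef_rot: [0.99, -0.139, 0.0, -0.0]
contact_force: [0.3, -0.3, -5.4]
opening: 0.182
finger_force: 45.1
```

Run:
```python
from plan import *
wrench(6);st()
```

```text
F [-0.054  0.052 -5.274] [0.427 0.446 0.467] M [0.0652 0.0676 0.0134] [0.0254 0.0434 0.0395] M tool [ 0.0441 -0.083  -0.0134]
t 12.32 tcp [0.5151 0.1695 0.2398] a -0.2792 zaxis [ 2.e-04  0.e+00 -1.e+00] F [-0.54  0.87 -5.02] M [ 0.061  0.064 -0.004] op 0.183 ff 45.08
```

Still fully carried. I'll lower it in half-millimetre steps.

Call:
move_arm(rows=[[0,0,0.0005,0,0.01],[0,0,0.0005,0,0.01],[0,0,0.0005,0,0.01],[0,0,0,0,0.01],[0,0,0,0,0.01]])

```text
clock: 12.73
tool_pos: [0.5151, 0.1695, 0.2384]
eef_rot: [0.99, -0.139, 0.0, -0.0]
contact_force: [-1.1, 0.0, -1.8]
opening: 0.184
finger_force: 44.9
```

Run:
```python
from plan import *
wrench(6);st()
```

```text
F [-1.125  0.194 -0.41 ] [0.241 0.4   0.46 ] M [0.0899 0.1672 0.0512] [0.0126 0.0164 0.0158] M tool [ 0.0404 -0.1855 -0.0512]
t 13.03 tcp [0.5151 0.1696 0.2384] a -0.2791 zaxis [ 2.e-04  1.e-04 -1.e+00] F [-0.99  0.24  0.05] M [0.087 0.191 0.053] op 0.182 ff 44.87
```

Call:
move_arm(rows=[[0,0,0,0,0.01],[0,0,0,0,0.01],[0,0,0,0,0.01]], newtons=5)

```text
clock: 13.28
tool_pos: [0.5152, 0.1695, 0.2383]
eef_rot: [0.99, -0.139, 0.0, -0.0]
contact_force: [0.0, 0.4, 0.2]
opening: 0.197
finger_force: 5.0
```

Call:
move_arm(rows=[[0,0,0,0,0.019],[0,0,0,0,0.021],[0,0,0,0,0.023],[0,0,0,0,0.026],[0,0,0,0,0.03],[0,0,0,0,0.034],[0,0,0,0,0.034],[0,0,0,0,0.034],[0,0,0,0,0.034],[0,0,0,0,0.034]])

```text
clock: 14.12
tool_pos: [0.5151, 0.1695, 0.2382]
eef_rot: [0.99, -0.139, 0.0, 0.0]
contact_force: [-0.5, -0.4, 0.1]
opening: 0.384
finger_force: 0.0
```

Run:
```python
from plan import *
wrench(4);st()
for i in range(2): tube("wrist");tube("side");tube("scene")
```

```text
F [-0.354 -0.081 -0.099] [0.28  0.719 0.404] M [ 0.0683 -0.0046 -0.0233] [0.0328 0.0246 0.0222] M tool [ 0.0669 -0.0144  0.0233]
t 14.32 tcp [0.5151 0.1695 0.2382] a -0.2791 zaxis [-0.e+00 -1.e-04 -1.e+00] F [-0.21 -0.61 -0.58] M [ 0.024  0.01  -0.061] op 0.387 ff 0.0
wrist white n19086 x [-0.0505  0.0542  0.1031] y/z med [-0.0013 -0.007 ] slope y -0.0065 z(down) -0.0287
wrist red 0
side white n713 x [-0.2039 -0.1059  0.0102] y/z med [-0.005  -0.0031] slope y -0.0048 z(down) -0.0253
side red n86 x [0.1165 0.1306 0.1446] y/z med [-0.0071 -0.0159]
scene white n403 x [-0.2012  0.0067  0.113 ] y/z med [-0.008  -0.0015] slope y -0.0041 z(down) -0.0311
scene red n92 x [0.1186 0.1342 0.1473] y/z med [-0.0117 -0.0111]
wrist white n19093 x [-0.0506  0.0542  0.1032] y/z med [-0.0013 -0.007 ] slope y -0.0063 z(down) -0.0286
wrist red 0
side white n716 x [-0.2043 -0.1056  0.0107] y/z med [-0.005  -0.0031] slope y -0.0070 z(down) -0.0274
side red n85 x [0.1166 0.1307 0.1455] y/z med [-0.0076 -0.0159]
scene white n401 x [-0.2011  0.006   0.1129] y/z med [-0.0081 -0.0017] slope y -0.0053 z(down) -0.0290
scene red n93 x [0.1186 0.1343 0.1472] y/z med [-0.0129 -0.0105]
```

Released, the arm settles steady at about -0.028 rad in three views, with the balance ~3 mm behind the seat. That is inside the 0.05 limit. I'll withdraw upward and verify.

Call:
move_arm(rows=[[0,0,0,0,0.05],[0,0,0,0,0.05],[0,0,0,0,0.05],[0,0,-0.01,0,0.05],[0,0,-0.02,0,0.05],[0,0,-0.03,0,0.05],[0,0,-0.03,0,0.05],[0,0,-0.03,0,0.05],[0,0,-0.02,0,0.05],[0,0,0,0,0.05]])

```text
clock: 15.45
tool_pos: [0.5163, 0.1696, 0.3831]
eef_rot: [0.99, -0.139, 0.004, -0.002]
contact_force: [0.8, 0.8, 0.3]
opening: 0.567
finger_force: 0.0
```

Run:
```python
from plan import *
import plan
st()
o=plan.pose
def fake():
    s,M,a=o();s=dict(s);s["tool_pos"]=np.array([.5151,.1695,.2382]);a=-.277
    c,q=np.cos(a),np.sin(a);return s,np.array([[c,q,0],[q,-c,0],[0,0,-1]]),a
plan.pose=fake
for k in range(2):
    for n in ("scene","side","wrist"): tube(n)
a=snapshot("side");b=snapshot("wrist");cv2.imwrite("pics/end.png",np.hstack([cv2.resize(a["color"][180:320,170:357],(400,300)),cv2.resize(b["color"],(400,300))])[:,:,::-1])
```

```text
t 15.45 tcp [0.5163 0.1696 0.3831] a -0.2797 zaxis [ 0.0084  0.0031 -1.    ] F [0.84 0.84 0.27] M [ 0.054 -0.028  0.003] op 0.567 ff 0.0
scene white n543 x [-0.1995 -0.0361  0.1122] y/z med [-0.0078 -0.0016] slope y -0.0032 z(down) -0.0291
scene red n93 x [0.1183 0.1339 0.1474] y/z med [-0.0121 -0.0106]
side white n974 x [-0.2029 -0.0619  0.1123] y/z med [-0.0056 -0.0039] slope y -0.0052 z(down) -0.0266
side red n97 x [0.1164 0.1283 0.1444] y/z med [-0.0091 -0.0155]
wrist white n8206 x [-0.1977  0.0143  0.1165] y/z med [-0.0009 -0.0056] slope y -0.0046 z(down) -0.0285
wrist red n973 x [0.118  0.1235 0.1295] y/z med [-0.0013 -0.0143]
scene white n540 x [-0.2008 -0.0349  0.1119] y/z med [-0.0078 -0.0014] slope y -0.0039 z(down) -0.0308
scene red n92 x [0.1183 0.1344 0.1469] y/z med [-0.0119 -0.0106]
side white n969 x [-0.2026 -0.0629  0.1127] y/z med [-0.0055 -0.004 ] slope y -0.0046 z(down) -0.0271
side red n98 x [0.1153 0.1292 0.1454] y/z med [-0.0092 -0.0151]
wrist white n8427 x [-0.1977  0.0152  0.1165] y/z med [-0.0008 -0.0056] slope y -0.0052 z(down) -0.0284
wrist red n850 x [0.1179 0.1225 0.1277] y/z med [-0.0015 -0.0143]
```

View pics/end.png

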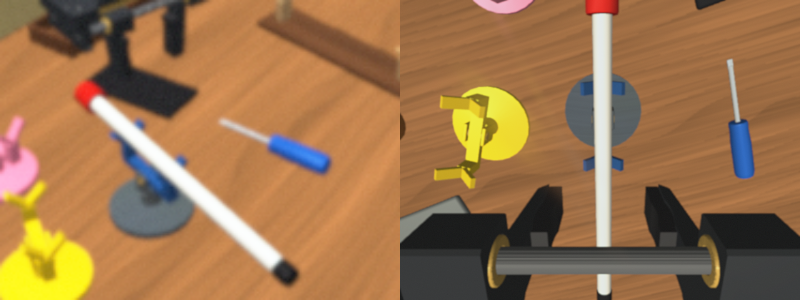

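The arm lies centred in both blue forks: wrist column ~602, forks at rows 88 and 162. The red head points away, the tilt is steady at about -0.028 rad, and the gripper is clear. I'm handing it in.

```bash
python3 -c "
from plant import r
print(r.finish_job())"
```

```text
the job is handed in; nothing more can be done
None
```

The lamp arm is in both forks of the blue yoke with the red end pointing away from the robot. It was let go and held steady about 0.028 rad off level (limit 0.05), and the job is handed in; the hand-in call gave no verdict.

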